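Clamp the glue-up

TASK

Two upright screw clamps stand on the work table; one has two stacked pieces of wood lying under its pad, the other is empty. At the clamp with the wood, slide the arm down its bar until the pad meets the wood, then turn its wooden handle clockwise until the arm tips up slightly, jams on the bar and holds the wood tight; then let go. Do not shift the wood under the pad, and leave the empty clamp alone.

Things in the scene. Friction and masses are not known exactly. Their poses are not given: they have to be found in the camera images.
- clamp: The clamp to use. Fixed dark wooden base 240 x 120 x 18 mm; a steel bar 22 x 10 mm stands on it, its top 214 mm above the table; a dark cast arm slides on the bar and carries an upright screw at its free end. Origin on the table, straight below the screw; x points from the screw to the bar, 120 mm away
- clamp_grip (a point): Middle of this clamp's wooden T-handle, on the screw's axis: a level bar 66 mm long (along the point's y), 14 mm wide (along x: grasp across this), 24 mm high (12 mm above and below this point). Below it is a 12 mm spindle, 20 mm free down to the arm. The pad's underside is 95 mm straight below this point. At the start this point is 176 to 207 mm above the table
- clamp_slide (a joint): How far the arm, with screw, pad and handle, has slid down the bar: 0 (top) to 0.075 m. Stays where it is left; about 3 N straight down on the handle moves it. At slide 0 and handle 0 the pad's underside is 120 mm above the table; the wood's top is 56 mm above the table, so the pad meets it at about 0.064
- clamp_handle (a joint): Turn of the screw, rad: grows clockwise seen from above, 0 to a stop at 1.8; starts at 0 to 0.2; stays where left. Each rad moves pad and handle 4 mm down through the arm; with the pad on the wood the handle keeps its height and the arm is tipped up instead. Turns at 0.12 N m, then stiffer; with the pad slid onto the wood first, it is tight after about 1.2 rad
- clamp_pad: Round steel pad, 32 mm across and 7 mm thick, on the lower end of that screw; origin at the centre of its underside, z up
- work_top: Upper piece of the wood under the clamp: pale pine piece 100 x 55 x 20 mm, lying flat on a tan board 160 x 71 x 18 mm that lies on the clamp's base; origin at the centre of its underside (36 mm above the table), long side along its y
- idle_grip (a point): The middle of the handle of the other clamp, of the same make, with no wood under its pad: not to be used
Not all that is in view belongs to the job. Leave any yellow look-alike of the work_top alone.

How it is judged (in metres and radians):
At the end, for the whole second after the job is handed in: The pad presses on the upper piece of wood with more than 4 N, the handle stands more than 0.6 rad clockwise, the arm (and the screw with it) is tipped by more than 0.012 rad, and the wood is at rest (contact force between clamp_pad and work_top above 4 N and value of joint clamp_handle above 0.6 rad and angle between clamp_grip's own z axis and vertical above 0.012 rad and linear speed of work_top below 0.01 m/s); the robot touches nothing.
It fails at once if the upper piece of wood is shifted by more than 20 mm (distance of work_top from where it was at the start of the episode above 0.02 m).
It fails at once if the handle of the empty clamp is moved by more than 10 mm (distance of idle_grip from where it was at the start of the episode above 0.01 m).
It also fails if it takes over 32 s, if anything falls off the work surface, if the arm or the gripper's body presses on something with over 40 N, if the wrist force passes 120 N, or if a joint passes its speed limit or range.

ROBOT

A 7-joint arm with a two-finger parallel gripper is mounted at the origin on a cart in front of the work surface, level with it; the furniture and walls round the work are solid. World frame = base frame: x ahead of the robot, y to its left, z up, the work surface at z = 0. Lengths are in mm, angles in rad, forces in N, time in s.
With the tool pointing down it reaches from about 400 to 875 mm from the base axis. Payload 6.5 kg.
Tool frame: the origin (TCP) lies midway between the tips of the shut fingers; the grasp point (between the pads) lies 19 mm behind it; z points along the fingers, y is the line along which they close (so a half turn about z gives the same grasp; the last joint's range is limited). The gripper opens to 88 mm and grips with 3 to 60 N. Pads are 18 mm wide; open, the fingers measure 123 mm over their backs; the gripper's body (75 mm by 187 mm) begins 45 mm behind the grasp point.
Start: joints at [1.04, 0.536, -0.004, 1.538, 0.003, 1.067, -0.071], TCP at [291.353, -581.036, 238.716] pointing down, gripper open.
Joint ranges: [-2.7, 2.7], [-0.37, 2.16], [-1.27, 1.26], [0.24, 2.4], [-1.31, 4.45], [0.19, 1.91], [-2.76, 2.76]. Speed limits (rad/s): [2.39, 2.39, 3.14, 3.14, 3.14, 3.14, 3.14].

INTERFACE

Orientations are given as a unit quaternion [w, x, y, z].
In Python, from workcell import status, camera, camera_params, ctrl, look_for, outline_of, spot_point gives the robot as it stands. The module is installed in compiled form; this text tells all that it offers.
- The arm moves only by the tool servo_tool, never from a script. Its argument "rows" is one flat list of numbers, 4 for each row, row after row: the shift along the tool's x, y, z in units of 0.03 m (1.0 is 0.03 m), then the turn about the tool's z in units of 0.1 rad (1.0 is 0.1 rad). A call has 1 to 12 rows; each row shifts and turns the commanded pose from where the row before left it, along the tool's axes as they then stand; what a row does not reach is not made up. A row lasts 1/10 s, in which the tool goes at most 50 mm and 8.59 degrees, less where a joint would pass 70% of its speed; a pose out of reach is approached as far as the arm can. A call with a number of a shift or a turn outside -1 to 1 is refused whole. A call with a gripper value outside its range is refused whole. "hand" is the opening, from -1 (shut) to 1 (fully open), set as the call begins (left out, the last holds). The fingers move at their own pace and stop on an object; the grip force is fixed at half the most. Time passes only in rows, so rows that do not move let the fingers close. It gives the time, the measured TCP pose, the force, the opening and the grip force at its end, in the units of the state.
- status.get_state(): the state, without advancing time (a new reading comes with each control period).
- camera(name): name is "scene" or "side" or "wrist"; returns the picture (480x640x3 uint8, red, green, blue); there is no depth.
- camera_params(name): a dict with "intrinsics" (3x3 intrinsics, pixels), "distortion" ([k1, k2, p1, p2, k3] as OpenCV has them; the pictures are not rectified), "world_to_cam" (4x4, takes a point from world to camera coordinates); the wrist camera has in their place "hand_eye" (4x4, takes a point from camera to tool coordinates, whose origin is the TCP and whose axes are the flange's). Camera axes: x right, y down, z forward; pixel columns grow to the right and rows downward; lengths in mm; the calibration is good to about 2 mm. A picture is of the moment at which its call begins: read the wrist's pose just before it. camera_params takes no time and is no camera call.
- ctrl.finish_job(): hands the job in; it is judged then, once.
Trained networks look in the newest picture that a camera, given by its name, has taken for a name from the list of things; names that differ only in an ending like _2 or _b are one class to them, and where a whole thing is asked for, a point or a joint stands for the part that bears it (a point fixed in the world has none). Each returns a list of dicts, best first, with "conf" (0 to 1); they miss things now and then, are a little off and sometimes report something else, mostly with a low value. They report only what shows in the picture. A call takes as long as a camera call. They do not tell look-alikes from the thing itself.
- look_for(thing, camera): "uv" ([column, row] in pixels, amid what is visible of it).
- outline_of(thing, camera): "mask" (480x640 bool, what is visible of it) and "uv" ([column, row] in pixels, amid what is visible of it).
- spot_point(thing, camera): "uv" ([column, row] in pixels: a listed point, or the origin of a listed thing).
The state is a dict: "time": time; "joint_pos": joint angles; "dq": joint speeds; "joint_torque": joint torques, N m; "position": TCP position; "eef_rot": TCP orientation; "contact_force": force on the tool from outside, world axes, zero at the start; "wrist_torque": the same for the moment, N m; "grip_width": opening from 0.0 (shut) to 1.0 (fully open); "finger_force": force on a finger pad.
Only numpy, scipy, OpenCV 4.12 (cv2) and the standard library are available. Lean on these libraries where they do the work, as an engineer would, in place of code of your own. Each camera call takes 0.05 s, during which the arm holds its last target. There are 200 camera calls.

## Working session

There is one attempt and no reset: what is moved stays moved. The work goes in short steps, Python scripts to look and compute and a tool call to move; the robot and the scene stay as the last step left them, time stands still between calls to the robot, and variables do not carry over. Pictures are saved under pics/ and viewed, at most 10 in all, crops included, and the job is handed in when it is done.

Besides the shell and the picture viewer there is one more tool, called in YAML: its name, and indented under it one key for each argument. servo_tool: Moves the arm, as the interface text tells. Its arguments: {"type":"object","properties":{"rows":{"type":"array","items":{"type":"number"}},"hand":{"type":"number"}},"required":["rows"]}

```bash
mkdir -p pics; cat > h.py <<'E'
import numpy as np, cv2
from workcell import status, camera, camera_params, ctrl, look_for, outline_of, spot_point
from scipy.spatial.transform import Rotation as R
def rot(s): q=s["eef_rot"]; return R.from_quat([q[1],q[2],q[3],q[0]]).as_matrix()
def ray(cam,uv,s=None):
    p=camera_params(cam); K=np.array(p["intrinsics"]); D=np.array(p["distortion"])
    n=cv2.undistortPoints(np.array([[uv]],float),K,D)[0,0]; d=np.array([n[0],n[1],1.])
    if cam=="wrist":
        H=np.array(p["hand_eye"]); Rw=rot(s); o=Rw@H[:3,3]+np.array(s["position"]); d=Rw@H[:3,:3]@d
    else:
        T=np.array(p["world_to_cam"]); o=-T[:3,:3].T@T[:3,3]; d=T[:3,:3].T@d
    return o,d/np.linalg.norm(d)
def atz(cam,uv,z,s=None):
    o,d=ray(cam,uv,s); return o+d*(z-o[2])/d[2]
def tri(rs):
    A=sum(np.eye(3)-np.outer(d,d) for o,d in rs); b=sum((np.eye(3)-np.outer(d,d))@o for o,d in rs)
    x=np.linalg.solve(A,b); return x,[np.linalg.norm((np.eye(3)-np.outer(d,d))@(x-o)) for o,d in rs]
def save(n,im): cv2.imwrite("pics/"+n,im[:,:,::-1])
E
python3 - <<'E'
from h import *
np.set_printoptions(precision=1,suppress=True)
for c in ("scene","side"):
    im=camera(c); save(c+"0.png",im)
    for t in ("clamp_grip","idle_grip","work_top","clamp_pad","clamp"):
        for r in spot_point(t,c)[:3]: print(c,t,np.array(r["uv"]),round(r["conf"],2))
    print(c,ray(c,[320,240]))
s=status.get_state();print(s["position"],rot(s),s["time"])
E
```

```text
scene clamp_grip [412.1 203.4] 0.75
scene idle_grip [309.4 293.6] 0.71
scene work_top [337.5 234.1] 0.7
scene work_top [406.9 255.2] 0.55
scene clamp_pad [410.1 229.2] 0.59
scene clamp [409.3 262.7] 0.87
scene (array([119.4, 772.1, 695. ]), array([ 0.5, -0.7, -0.5]))
side clamp_grip [366.8 182.1] 0.52
side clamp_grip [366.7 248.7] 0.52
side idle_grip [384.7 277.9] 0.8
side work_top [266.1 244.4] 0.8
side work_top [363.8 241.9] 0.77
side clamp_pad [364.8 212.4] 0.46
side clamp [363.4 247.6] 0.66
side (array([ 590. , 1042. ,  651.5]), array([ 0. , -0.9, -0.4]))
[ 291.3 -581.   238.7] [[ 0.9  0.4 -0. ]
 [ 0.4 -0.9  0. ]
 [-0.  -0.  -1. ]] 0.6
```

View pics/scene0.png

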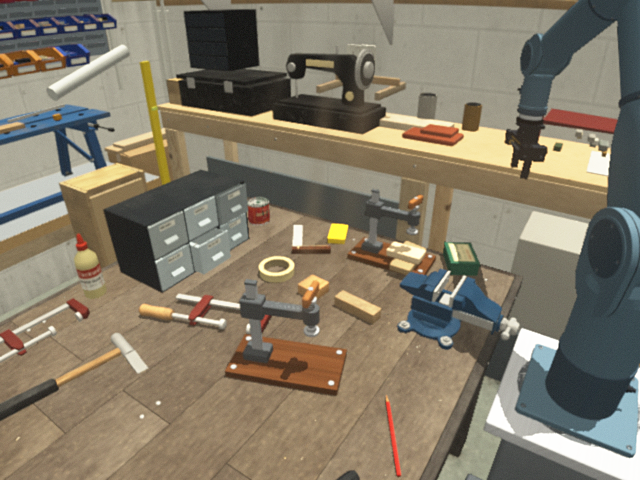

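View pics/side0.png

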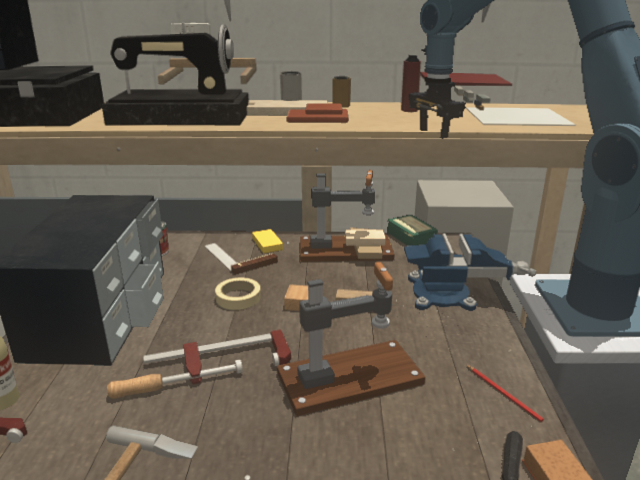

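```bash
python3 - <<'E'
from h import *
np.set_printoptions(precision=1,suppress=True)
for n,a,b in (("clamp_grip",[412.1,203.4],[366.8,182.1]),("idle",[309.4,293.6],[384.7,277.9]),("work",[406.9,255.2],[363.8,241.9]),("pad",[410.1,229.2],[364.8,212.4]),("clamp",[409.3,262.7],[363.4,247.6]),("look",[337.5,234.1],[266.1,244.4])):
    print(n,*tri([ray("scene",a),ray("side",b)]))
E
```

```text
clamp_grip [ 503.  -276.2  192.5] [np.float64(3.435624451525577), np.float64(3.4356244515256047)]
idle [500.9 228.5 200.4] [np.float64(3.023911822465796), np.float64(3.0239118224657062)]
work [ 504.4 -284.1   21.6] [np.float64(2.421566469749), np.float64(2.4215664697490675)]
pad [ 504.7 -287.7  105.8] [np.float64(3.7204609106461146), np.float64(3.72046091064615)]
clamp [ 502.1 -304.1   -9.6] [np.float64(1.9168638462953407), np.float64(1.9168638462953798)]
look [ 769.4 -324.8   -6.3] [np.float64(4.312700889699164), np.float64(4.312700889699258)]
```

The scene picture shows two T-handles. The one at (412,203) belongs to the far clamp with pale wood under its pad, stacked at (405,255). The one at (310,292) is the near, empty clamp. For the wood, the candidates are the pale piece under the far pad at (405,250), the yellow look-alike at (338,234), and loose blocks at (357,305) and (313,285). I choose the far clamp, with its grip near (503,-282,193) mm, which fits the 176–207 height range, and its bar on the +x side. I'll check it with one close crop.

```bash
python3 - <<'E'
from h import *
im=cv2.imread("pics/side0.png"); cv2.imwrite("pics/crop.png",cv2.resize(im[160:275,280:420],None,fx=5,fy=5,interpolation=cv2.INTER_CUBIC))
s=status.get_state(); print(rot(s)); d=np.array([503,-282,310])-s["position"]; print(rot(s).T@d/30)
print(camera_params("wrist")["hand_eye"])
E
```

```text
[[ 8.93905724e-01  4.48255010e-01 -5.21118321e-05]
 [ 4.48255011e-01 -8.93905725e-01  3.72267420e-06]
 [-4.49143577e-05 -2.66871096e-05 -9.99999999e-01]]
[10.77482649 -5.74763144 -2.37661235]
[[ 3.67953062e-04 -9.67270511e-01 -2.53747165e-01  6.45650694e+01]
 [ 9.99999150e-01  6.73340182e-04 -1.11666017e-03  3.76483754e-02]
 [ 1.25097062e-03 -2.53746538e-01  9.67269936e-01 -1.44986768e+02]
 [ 0.00000000e+00  0.00000000e+00  0.00000000e+00  1.00000000e+00]]
```

View pics/crop.png

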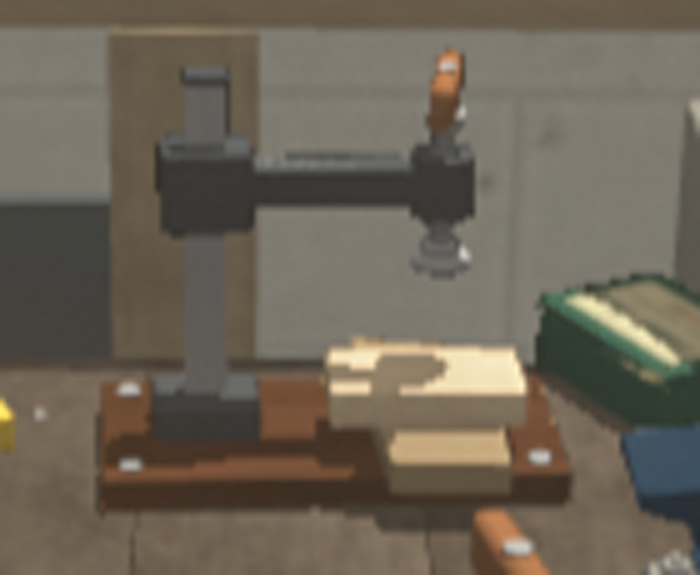

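The crop confirms it: pale pine on a tan board under the pad, with the T-handle nearly end-on to the camera. I'll move above it.

servo_tool:
  rows: [0.98,-0.52,-0.4,0,0.98,-0.52,-0.4,0,0.98,-0.52,-0.4,0,0.98,-0.52,-0.4,0,0.98,-0.52,-0.4,0,0.98,-0.52,-0.4,0,0.98,-0.52,0,0,0.98,-0.52,0,0,0.98,-0.52,0,0,0.98,-0.52,0,0,0.98,-0.52,0,0]
  hand: 1

```text
time: 1.7
position: [504.1, -281.6, 310.9]
eef_rot: [0.0, 0.973, 0.23, 0.0]
contact_force: [0.3, -0.1, -0.4]
grip_width: 0.997
finger_force: 0.0
```

servo_tool:
  rows: [0,0,0,-1,0,0,0,-1,0,0,0,-1,0,0,0,-1,0,0,0,-1,0,0,0,-1,0,0,0,-1,0,0,0,-1,0,0,0,-1,0,0,0,-1,0,0,0,-1,0,0,0,0]

```text
time: 2.9
position: [503.4, -282.8, 310.8]
eef_rot: [0.0, 0.709, 0.705, 0.0]
contact_force: [0.1, -0.6, 0.1]
grip_width: 0.999
finger_force: 0.0
```

```bash
cat > look.py <<'E'
from h import *
import sys
np.set_printoptions(precision=2,suppress=True)
s=status.get_state(); im=camera("wrist"); save(sys.argv[1],im)
print(s["time"],s["position"],s["joint_pos"]); print(rot(s))
for r in spot_point("clamp_grip","wrist")[:3]: print(r["uv"],r["conf"],atz("wrist",r["uv"],float(sys.argv[2]),s))
for r in outline_of("clamp_grip","wrist")[:2]:
    m=r["mask"].astype(np.uint8); c=max(cv2.findContours(m,0,1)[0],key=cv2.contourArea)
    pts=np.array([atz("wrist",p[0].astype(float),float(sys.argv[2])+12,s)[:2] for p in c],np.float32); print(r["conf"],cv2.minAreaRect(pts))
E
python3 look.py w1.png 192
```

```text
2.9 [ 503.43 -282.79  310.76] [ 0.69  0.36 -0.33  1.64  0.13  1.16  0.32]
[[ 0.01  1.    0.  ]
 [ 1.   -0.01  0.  ]
 [ 0.    0.   -1.  ]]
[307.0, 235.5] 0.78 [ 498.17 -280.92  192.  ]
0.81 ((498.51690673828125, -277.5750427246094), (68.20813751220703, 19.054290771484375), 86.77587890625)
```

View pics/w1.png

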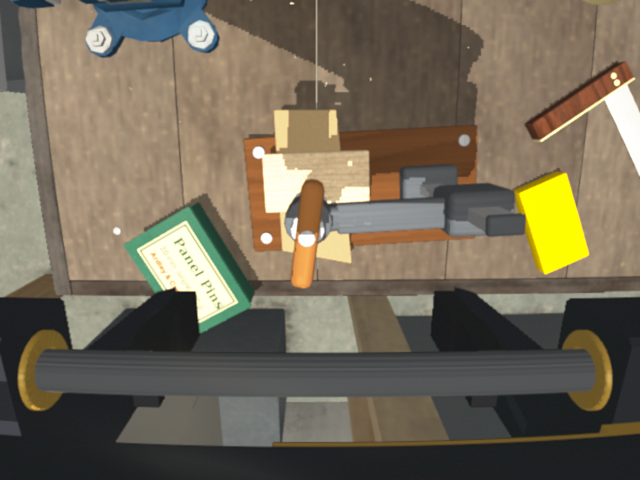

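The wrist view shows the handle running from (312,185) to (302,280), above the wood, with the cast arm going right to the bar. That puts the grip near (498,-279), turned about 0.05 rad clockwise from the tool. I'll correct, drop to TCP z of about 252 and look once more.

servo_tool:
  rows: [0.12,-0.16,0.7,0.5,0,0,0.7,0,0,0,0.55,0,0,0,0,0]

```text
time: 3.45
position: [497.4, -278.4, 250.1]
eef_rot: [-0.002, 0.727, 0.687, -0.001]
contact_force: [-0.6, -0.1, 0.6]
grip_width: 1.003
finger_force: 0.0
```

```bash
python3 look.py w2.png 195; python3 - <<'E'
from h import *
for t in ("clamp_grip",):
    camera("scene");camera("side")
    print(spot_point(t,"scene")[:2],spot_point(t,"side")[:2])
E
```

```text
3.45 [ 497.37 -278.4   250.12] [ 0.67  0.41 -0.31  1.73  0.14  1.03  0.25]
[[ 0.06  1.   -0.  ]
 [ 1.   -0.06  0.  ]
 [ 0.   -0.   -1.  ]]
[317.4, 272.6] 0.66 [ 498.01 -280.3   195.  ]
0.63 ((498.252685546875, -276.88385009765625), (68.56575012207031, 19.102947235107422), 87.5325698852539)
[{'uv': [412.8, 199.9], 'conf': 0.7}] [{'uv': [366.8, 180.0], 'conf': 0.53}]
```

View pics/w2.png

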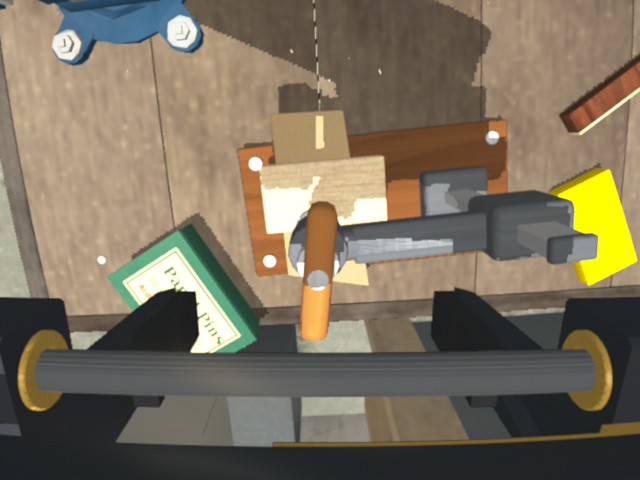

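The closer view shows the handle from (322,205) to (314,338), with the screw's white cap on its top at (317,280). I'll use that cap as the axis.

```bash
python3 - <<'E'
from h import *
s=status.get_state()
for z in (198,205,212): print(z,atz("wrist",[317,280],z,s), atz("wrist",[322,205],z,s)[:2],atz("wrist",[314,339],z,s)[:2])
print(tri([ray("scene",[412.5,201.5]),ray("side",[366.8,181]),ray("wrist",[317.4,272.6],s)]))
# cap in side picture (crop 448,66 /5)
print(tri([ray("side",[280+448/5,160+66/5]),ray("wrist",[317,280],s)]))
E
```

```text
198 [ 499.7170586  -285.16155133  198.        ] [ 504.16285138 -247.49818502] [ 496.38246041 -317.64222322]
205 [ 499.8018472  -282.68435794  205.        ] [ 504.09207563 -246.33888413] [ 496.58393113 -314.02848687]
212 [ 499.88663579 -280.20716456  212.        ] [ 504.02129988 -245.17958324] [ 496.78540186 -310.41475052]
(array([ 502.40748997, -281.58874117,  194.87316386]), [np.float64(5.092292711379654), np.float64(4.67251379283939), np.float64(2.41257549505623)])
(array([ 497.73412471, -280.3539706 ,  211.09098291]), [np.float64(2.148362024057819), np.float64(2.148362024057874)])
```

servo_tool:
  rows: [-0.05,0.09,0.6,0.5,0,0,0.6,0,0,0,0.6,0,0,0,0.5,0,0,0,0,0]

```text
time: 4.3
position: [500.2, -280.2, 181.5]
eef_rot: [-0.002, 0.744, 0.669, -0.001]
contact_force: [0.2, -0.3, -0.1]
grip_width: 0.999
finger_force: 0.0
```

servo_tool:
  rows: [0,0,0,0,0,0,0,0,0,0,0,0,0,0,0,0,0,0,0,0,0,0,0,0,0,0,0,0,0,0,0,0]
  hand: -1

```text
time: 5.1
position: [501.3, -280.7, 183.2]
eef_rot: [-0.0, 0.744, 0.669, -0.0]
contact_force: [0.4, 0.1, -0.9]
grip_width: 0.297
finger_force: 0.0
```

```bash
python3 look.py w3.png 197; python3 - <<'E'
from h import *
im=camera("side"); cv2.imwrite("pics/s3.png",cv2.resize(im[140:270,280:430,::-1],None,fx=5,fy=4.6)[:600])
E
```

```text
5.1 [ 501.34 -280.69  183.21] [ 0.65  0.49 -0.29  1.78  0.17  0.9   0.18]
[[ 0.11  0.99 -0.  ]
 [ 0.99 -0.11 -0.  ]
 [-0.   -0.   -1.  ]]
[302.9, 330.7] 0.86 [ 496.95 -280.    197.  ]
0.97 ((500.5072326660156, -261.5362243652344), (39.85590744018555, 18.232587814331055), 84.80423736572266)
```

View pics/s3.png

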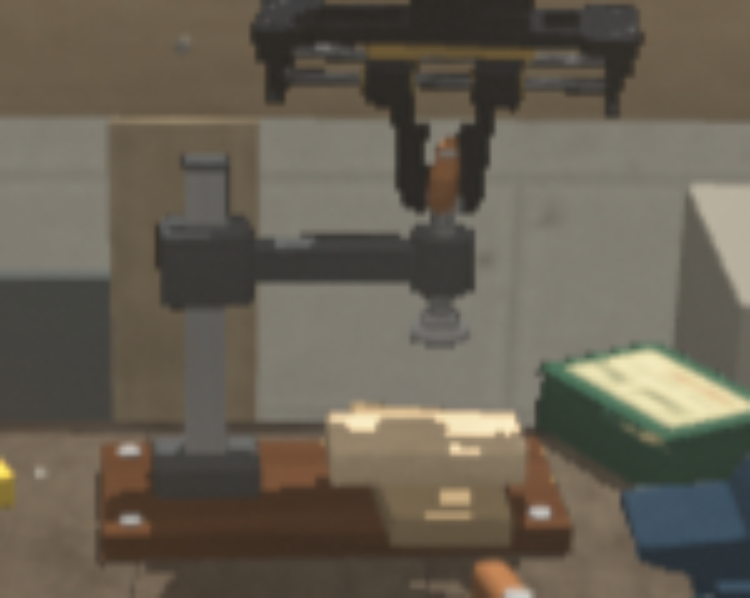

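The fingers straddle the handle but haven't closed fully, and the tips are level with its underside. I'll lower them by about 5 mm and finish closing.

servo_tool:
  rows: [0,0,0.17,0,0,0,0,0,0,0,0,0,0,0,0,0,0,0,0,0]

```text
time: 5.8
position: [500.0, -280.8, 177.8]
eef_rot: [-0.001, 0.744, 0.668, -0.001]
contact_force: [-5.7, -0.3, 0.4]
grip_width: 0.155
finger_force: 30.0
```

Gripped: 13.6 mm opening at 30 N. Now I'll slide down, coarse first.

servo_tool:
  rows: [0,-0.05,0.15,0,0,0,0.15,0,0,0,0.15,0,0,0,0.15,0,0,0,0.15,0,0,0,0.15,0,0,0,0.15,0,0,0,0.15,0]

```text
time: 6.6
position: [499.8, -280.6, 141.7]
eef_rot: [-0.0, 0.744, 0.669, -0.0]
contact_force: [-4.3, -0.6, 2.8]
grip_width: 0.153
finger_force: 30.0
```

servo_tool:
  rows: [0,0,0.1,0,0,0,0.1,0,0,0,0,0]

```text
time: 6.9
position: [499.7, -280.4, 135.6]
eef_rot: [-0.0, 0.744, 0.669, -0.0]
contact_force: [-5.3, -0.7, 1.2]
grip_width: 0.15
finger_force: 30.0
```

servo_tool:
  rows: [0,0,0.07,0,0,0,0,0]

```text
time: 7.1
position: [499.7, -280.5, 133.9]
eef_rot: [-0.0, 0.744, 0.669, -0.0]
contact_force: [-5.4, -0.3, 1.5]
grip_width: 0.155
finger_force: 30.0
```

servo_tool:
  rows: [0,0,0.07,0,0,0,0,0]

```text
time: 7.3
position: [499.8, -280.7, 132.1]
eef_rot: [0.0, 0.744, 0.669, -0.0]
contact_force: [-4.7, -1.0, 4.1]
grip_width: 0.157
finger_force: 30.0
```

servo_tool:
  rows: [0,0,0.07,0,0,0,0,0]

```text
time: 7.5
position: [500.6, -281.1, 131.9]
eef_rot: [0.001, 0.744, 0.669, 0.0]
contact_force: [-9.5, 0.5, 18.2]
grip_width: 0.155
finger_force: 30.0
```

Contact at TCP z of about 132 (18 N). I'll ease the push slightly, then turn clockwise.

servo_tool:
  rows: [0,-0.04,-0.04,0,0,0,0,1,0,0,0,1,0,0,0,1,0,0,0,1,0,0,0,0]

```text
time: 8.1
position: [499.0, -280.4, 132.1]
eef_rot: [0.0, 0.862, 0.507, -0.0]
contact_force: [-6.3, 0.1, 11.0]
grip_width: 0.157
finger_force: 30.0
```

```bash
python3 -c "
from h import *
s=status.get_state();print(s['contact_force'],s['wrist_torque'],s['position'],s['joint_pos']);print(rot(s))"
```

```text
[-6.29304719  0.10116011 11.0380275 ] [0.04079696 1.48414241 0.06606229] [ 499.02334257 -280.38588685  132.06533342] [ 0.56453519  0.54912998 -0.17419663  1.82229806  0.12969345  0.7804307
 -0.18467353]
[[ 4.86309349e-01  8.73786602e-01  4.36300126e-04]
 [ 8.73786586e-01 -4.86308952e-01 -7.77361879e-04]
 [-4.67071738e-04  7.59271548e-04 -9.99999603e-01]]
```

servo_tool:
  rows: [0,0,0,1,0,0,0,1,0,0,0,1,0,0,0,1,0,0,0,0]

```text
time: 8.6
position: [498.6, -280.0, 132.1]
eef_rot: [-0.0, 0.946, 0.326, -0.0]
contact_force: [-8.3, 1.0, 13.7]
grip_width: 0.155
finger_force: 30.0
```

```bash
python3 -c "
from h import *
s=status.get_state();print(s['contact_force'],s['wrist_torque'],s['position'],s['joint_pos']);print(rot(s))"
```

```text
[-8.25274052  1.00873115 13.74781858] [0.38974126 1.99488083 0.08922196] [ 498.60791669 -279.99782729  132.12189665] [ 0.489643    0.54320853 -0.07516827  1.82743047  0.05602831  0.77343965
 -0.52247264]
[[ 7.88033369e-01  6.15632294e-01 -5.35729903e-04]
 [ 6.15632342e-01 -7.88033509e-01 -9.14922783e-05]
 [-4.78498717e-04 -2.57713686e-04 -9.99999852e-01]]
```

servo_tool:
  rows: [0,0,0,1,0,0,0,1,0,0,0,1,0,0,0,1,0,0,0,0]

```text
time: 9.1
position: [498.8, -279.5, 132.2]
eef_rot: [-0.0, 0.991, 0.131, -0.0]
contact_force: [-8.3, 2.9, 12.8]
grip_width: 0.154
finger_force: 30.0
```

```bash
python3 -c "
from h import *
s=status.get_state();print(s['contact_force'],s['wrist_torque'],s['position'],s['joint_pos']);print(rot(s))"
```

```text
[-8.34823337  2.93785002 12.7803642 ] [0.64758836 1.92658609 0.02433099] [ 498.80929389 -279.45441015  132.15638083] [ 0.41376783  0.54135647  0.02441295  1.83225327 -0.0187043   0.76877828
 -0.85891035]
[[ 9.65420970e-01  2.60695670e-01 -3.43775061e-04]
 [ 2.60695842e-01 -9.65420780e-01  6.28052539e-04]
 [-1.68157010e-04 -6.95955820e-04 -9.99999744e-01]]
```

servo_tool:
  rows: [0,0,0,0.8,0,0,0,0.8,0,0,0,0]

```text
time: 9.4
position: [498.9, -279.3, 132.2]
eef_rot: [-0.0, 0.999, 0.052, -0.0]
contact_force: [-8.2, 3.4, 14.5]
grip_width: 0.156
finger_force: 30.0
```

```bash
python3 -c "
from h import *
s=status.get_state();print(s['contact_force'],s['wrist_torque'],s['position'],s['joint_pos']);print(rot(s)[:,0])
im=camera('side'); cv2.imwrite('pics/s4.png',cv2.resize(im[140:270,280:430,::-1],None,fx=5,fy=4.6)[:600])"
```

```text
[-8.24203685  3.41478679 14.49384589] [0.81262685 1.84566921 0.14696231] [ 498.89929072 -279.27755313  132.16007176] [ 0.3835169   0.5417333   0.06426415  1.83415523 -0.04878259  0.76778187
 -0.99259533]
[ 9.94547747e-01  1.04282166e-01 -9.78162133e-05]
```

View pics/s4.png

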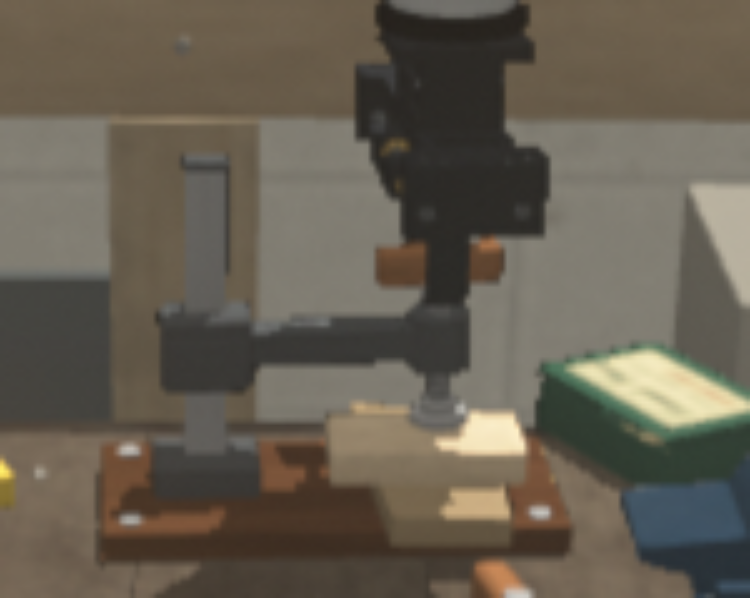

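The handle has turned to lie along x, the pad is on the wood and the arm is tipped up towards the screw. I'll turn a little more to make it tight, then let go.

servo_tool:
  rows: [0,0,0,0.7,0,0,0,0.7,0,0,0,0]

```text
time: 9.75
position: [499.0, -279.2, 132.2]
eef_rot: [-0.001, 1.0, -0.018, -0.0]
contact_force: [-7.7, 4.3, 15.0]
grip_width: 0.159
finger_force: 30.0
```

servo_tool:
  rows: [0,0,-0.03,0,0,0,0,0,0,0,0,0,0,0,0,0,0,0,0,0,0,0,0,0]
  hand: 0

```text
time: 10.35
position: [498.8, -280.5, 131.8]
eef_rot: [0.0, 1.0, -0.018, 0.0]
contact_force: [-0.6, -0.4, -0.4]
grip_width: 0.498
finger_force: 0.0
```

servo_tool:
  rows: [0,0,-0.3,0,0,0,-0.6,0,0,0,-1,0,0,0,-1,0,0,0,-1,0,0,0,-0.5,0,0,0,0,0,0,0,0,0]

```text
time: 11.15
position: [498.5, -280.3, 263.8]
eef_rot: [0.0, 1.0, -0.018, 0.0]
contact_force: [0.3, -0.2, -1.0]
grip_width: 0.501
finger_force: 0.0
```

```bash
python3 look.py w5.png 151; python3 -c "
from h import *
im=camera('side'); cv2.imwrite('pics/s5.png',cv2.resize(im[140:270,280:430,::-1],None,fx=5,fy=4.6)[:600])"
```

```text
11.15 [ 498.49 -280.31  263.8 ] [ 0.34  0.38  0.12  1.73 -0.05  1.04 -1.13]
[[ 1.   -0.04  0.  ]
 [-0.04 -1.   -0.  ]
 [ 0.    0.   -1.  ]]
[306.9, 238.1] 0.96 [ 499.73 -275.42  151.  ]
[310.3, 202.1] 0.36 [ 522.42 -278.4   151.  ]
0.83 ((502.24951171875, -277.316162109375), (19.697689056396484, 65.38855743408203), 88.05482482910156)
```

View pics/s5.png

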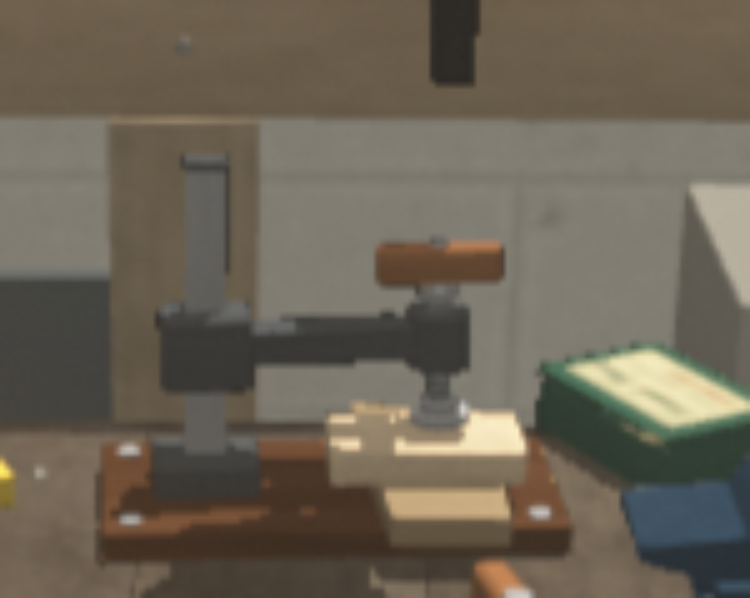

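After release the handle has stayed turned about 1.5 rad, the arm is tipped, the pad is on the wood and the gripper is clear. I'll hand it in.

```bash
python3 -c "
from h import *
print(ctrl.finish_job())"
```

```text
the job is handed in; nothing more can be done
None
```

I handed the job in at about 11 s: the arm is slid down onto the wood, the handle is turned about 1.5 rad clockwise, and the arm looks tipped up with the gripper clear. The empty clamp was not touched. The pad force could not be measured directly, and the hand-in gave no verdict.

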